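Hold a picture-frame rail home in the corner jig beside the jigsaw

ROBOT

A 6-joint arm with a two-finger parallel gripper is mounted at the origin on the work surface. World frame = base frame: x ahead of the robot, y to its left, z up, the work surface at z = 0. Lengths are in m, angles in rad, forces in N, time in s.
With the tool pointing down it reaches from about 0.4 to 0.825 m from the base axis. Payload 7 kg.
Tool frame: the origin (TCP) lies at the very end of the fingers, on their centre line; the grasp point (between the pads) lies behind it (ctrl.tcp_to_grasp is the z of the grasp point in the tool frame, in m); z points along the fingers, y is the line along which they close (so a half turn about z gives the same grasp; the last joint's range is limited). The gripper opens to 85 mm and grips with 20 to 120 N. Pads are 22 mm wide; open, the fingers measure 114 mm over their backs; the gripper's body (76 mm by 85 mm) begins 54 mm behind the grasp point. The pads swing forward as they close: fully open they stand 13 mm farther back than shut.
Start: joints at [-0.965, 0.359, 0.012, 0, -1.224, -0.288], TCP at [0.211, -0.641, 0.231] pointing down, gripper open.
Joint ranges: [-3.07, 3.07], [-1.43, 2.12], [-1.02, 1.25], [-3.03, 1.67], [-3.05, -0], [-3.03, 3.03]. Speed limits (rad/s): [2.39, 2.39, 3.01, 3.14, 3.14, 3.14].

INTERFACE

Orientations are given as [roll, pitch, yaw] about the fixed x, y, z axes, in that order (R = Rz(yaw) Ry(pitch) Rx(roll)).
In Python, from cell import telemetry, grab_frame, ctrl, look_for, place_of gives the robot as it stands.
- The arm moves only by the shell command python3 -m creep 'ROWS' [FORCE]. ROWS is JSON, a list of rows, each an object of numbers: "wx", "wy", "wz": the turn, a rotation vector about the tool's x, y, z in rad; "dx", "dy", "dz": the shift along the tool's x, y, z in mm; "fingers": the finger opening in mm, from 0 to 85.4. A call has exactly 5 rows; each row is the pose to reach, as a shift and turn from the pose commanded when the call began, along the tool's axes at that moment; what a row does not reach only later rows make up. A row lasts 1/8 s, in which the tool goes at most 62.5 mm and 10.7 degrees, less where a joint would pass 70% of its speed; a pose out of reach is approached as far as the arm can. A call with a gripper value outside its range is refused whole. The fingers move at their own pace and stop on an object; FORCE is the grip in N (left out, the last holds). Time passes only in rows, so rows that repeat a pose let the fingers close, or fill a call up. It gives the time, the measured TCP pose, the force and the opening at its end, in the units of the state.
- telemetry.sense(): the state, without advancing time (a new reading comes with each control period).
- grab_frame(name): name is "scene" or "top"; returns a dict with "img" (480x640x3 uint8, red, green, blue), "vertical_fov" (degrees; the focal length in pixels is half the picture's height over the tangent of half this angle, whatever the lens; pixels are square), "cx", "cy" (the principal point, pixels), "k1" (the pictures are not rectified: a ray, as slopes to the right and down, at radius r is drawn at 1 + k1 r^2 times it, then the intrinsics apply), "rvec" (rotation vector, rad) and "tvec" (3), from world to camera coordinates, as OpenCV has them. Camera axes: x right, y down, z forward; pixel columns grow to the right and rows downward; lengths in m; the calibration is good to about 2 mm. A picture is of the moment at which its call begins. There is no depth.
- ctrl.hand_in(): hands the job in, once; it reports no verdict.
Trained networks look in a picture, given as the dict that the camera call returned (one of the last four; its "shot" number tells which), for a name from the list of things; names that differ only in an ending like _2 or _b are one class to them, and where a whole thing is asked for, a point or a joint stands for the part that bears it (a point fixed in the world has none). Each returns a list of dicts, best first, with "p" (0 to 1); they miss things now and then, are a little off and sometimes report something else, mostly with a low value. They report only what shows in the picture. A call takes as long as a camera call. They do not tell look-alikes from the thing itself.
- look_for(picture, thing): "rect" ([left, top, right, bottom] in pixels, round what is visible of it).
- place_of(picture, thing): "uv" ([column, row] in pixels: a listed point, or the origin of a listed thing).
The state is a dict: "time_s": time; "qpos": joint angles; "qd": joint speeds; "joint_torque": joint torques, N m; "position": TCP position; "ee_rot": TCP orientation; "ft_force": force on the tool from outside, world axes, zero at the start; "moment": the same for the moment, N m; "grip_width": finger opening in m.
Only numpy, scipy, OpenCV 4.12 (cv2) and the standard library are available. Lean on these libraries where they do the work, as an engineer would, in place of code of your own. Each camera call takes 0.05 s, during which the arm holds its last target. There are 200 camera calls.

TASK

The jigsaw is to get a frame, and its first rail must be held in the framing jig for pinning. Slide the dark rail, brass-topped lip to the fence, along the board under the blue bridge until its head meets the orange stop, and let go of it; then, with the fingertips in the rail's step, press it down on the board and against the fence together with one firm diagonal push, head still at the stop. Finish while still holding that push, and leave the mug, the bowl and the remote control where they are.

Things in the scene. Friction and masses are not known exactly. Their poses are not given: they have to be found in the camera images.
- rail: Loose dark wood rail, L section, 140 mm long, 0.10-0.21 kg. Origin: centre of underside. y: along it to the head end (goes to the stop). x: across to its outer back (goes to the fence). Base 46 mm wide (x -23 to 23), 14 mm high; on it along the back the brass-topped lip, 16 mm thick (x 7 to 23), top 38 mm up. In front of the lip a flat ledge (step) 30 mm wide. Grip across the lip from above.
- rail_head (a point): Middle of the lower edge of the rail's head end: (0, 70, 0) mm in the rail's frame.
- rail_back (a point): Middle of the rail's outer back face, 8 mm above the underside: (23, 0, 8) mm in the rail's frame.
- rail_step (a point): Middle of the step's inner corner, where the ledge meets the lip: (7, 0, 14) mm in the rail's frame. The finger tips press here, down (-z) and towards the fence (+x).
- board: Fixed plywood board, 170 (x) by 340 (y) by 12 mm thick, top 12 mm above the table. Origin: centre of its underside. Fence, stop and bridge are fixed on it with the same axes as the board.
- fence: Fixed aluminium bar on the board, 18 (x) by 320 (y) by 16 mm high. Origin: centre of its underside, on the board's top. The rail bears on its -x face, at x = -9 mm.
- stop: Fixed orange block on the board, 60 (x) by 30 (y) by 28 mm high, at the +y end of the rail's way, touching the fence. Origin: centre of its underside, on the board's top. The rail's head meets its -y face, at y = -15 mm.
- bridge: Fixed blue bridge over the rail's way and fence, 121 (x) by 30 mm (y), centre 40 mm before (-y of) the stop's centre: 10 mm between it and the stop's face. Origin: middle of its foot, on the board's top. Beam 46 to 56 mm above the board, posts 20 mm wide; the way from fence face to near post is 62 mm wide. The rail enters from the -y side, under 8 mm off the board.
- mug: White mug, 80 mm across, 75 mm high, bystander. Origin: centre of its underside.
- bowl: Blue bowl, 100 mm across, 45 mm high, bystander. Origin: centre of its underside.
- remote: Black remote control, 45 by 150 by 16 mm, bystander. Origin: centre of its underside.
Mind the look-alikes: they are no part of the job. There is more than one size of the rail; the job needs the smallest.

How it is judged:
On the way, in this order (a step that is already met when the one before it is completed fails the run):
1. the rail's head has come in under the bridge, lip towards the fence (y of rail_head in the frame of bridge above 0 m and z of rail_head in the frame of bridge below 0.01 m and x of rail in the frame of fence below -0.02 m and x of rail_back in the frame of fence above -0.03 m), for 0.05 s.
2. the rail's head is within 4 mm of the stop and the fingers have let go of the rail (y of rail_head in the frame of stop above -0.019 m and contact force between the fingers and rail below 0.1 N), for 0.1 s.
At the end, for the whole second after the job is handed in: Through the last second the fingers push the rail (over 4 N): it lies flat on the board (tilt under 0.04 rad), along the fence (within 0.03 rad, gap under 2.5 mm), head within 4 mm of the stop, pressed on the board with over 6 N and on the fence with over 3 N, at rest (y of rail_head in the frame of stop above -0.019 m and x of rail_back in the frame of fence between -0.0115 and 0 m and angle between the y axis of rail and the y axis of fence, either way round below 0.03 rad and angle between rail's own z axis and vertical below 0.04 rad and contact force between rail and board above 6 N and contact force between rail and fence above 3 N and contact force between the fingers and rail above 4 N and linear speed of rail below 0.01 m/s); the arm keeps its last pose, push and grip.
It fails at once if a bystander (mug, bowl, remote) was moved more than 20 mm (distance of any of mug, bowl, remote from where it was at the start of the episode above 0.02 m).
It also fails if it takes over 58 s, if anything falls off the work surface, if the arm or the gripper's body presses on something with over 40 N, if the wrist force passes 120 N, or if a joint passes its speed limit or range.

## Working session

There is one attempt and no reset: what is moved stays moved. The work goes in short steps, Python scripts to look and compute and a shell command to move; the robot and the scene stay as the last step left them, time stands still between calls to the robot, and variables do not carry over. Pictures are saved under pics/ and viewed, on a budget of 10 in all, crops included, one or two more only if the job needs it, and the job is handed in when it is done.

```bash
mkdir -p pics; ls; cat > h.py <<'E'
import numpy as np, cv2
from cell import telemetry, grab_frame, ctrl, look_for, place_of
def cam(f):
    F=240/np.tan(np.radians(f["vertical_fov"])/2)
    return F,cv2.Rodrigues(np.array(f["rvec"],float))[0],np.array(f["tvec"],float).ravel()
def ray(f,uv):
    F,R,t=cam(f); d=np.array([(uv[0]-f["cx"])/F,(uv[1]-f["cy"])/F]); s=d.copy()
    for _ in range(30): s=d/(1+f["k1"]*(s@s))
    return -R.T@t, R.T@np.array([s[0],s[1],1])
def onz(f,uv,z):
    o,d=ray(f,uv); return o+d*(z-o[2])/d[2]
def proj(f,P):
    F,R,t=cam(f); P=np.atleast_2d(P)@R.T+t; s=P[:,:2]/P[:,2:]
    s=s*(1+f["k1"]*(s**2).sum(1,keepdims=True)); return s*F+[f["cx"],f["cy"]]
def save(f,n): cv2.imwrite("pics/"+n,f["img"][:,:,::-1])
E
python3 - <<'E'
from h import *
s=grab_frame("scene");t=grab_frame("top")
save(s,"s1.png");save(t,"t1.png")
for n,f in(("s",s),("t",t)):
    o,R=-cam(f)[1].T@cam(f)[2],0
    print(n,"cam at",o.round(3))
    for th in("rail","board","fence","stop","bridge","mug","bowl","remote"):
        print(th,[(np.round(a["uv"]).tolist(),round(a["p"],2),onz(f,a["uv"],0 if th in("board","mug","bowl","remote") else .012)[:2].round(3).tolist()) for a in place_of(f,th)[:5]])
st=telemetry.sense();print(st);print(ctrl.tcp_to_grasp)
E
```

```text
pics
s cam at [1.472 0.743 0.942]
rail [([269.0, 192.0], 0.96, [0.503, -0.287]), ([201.0, 194.0], 0.95, [0.642, -0.443]), ([304.0, 175.0], 0.77, [0.365, -0.264])]
board [([349.0, 254.0], 0.91, [0.574, 0.078]), ([285.0, 207.0], 0.37, [0.521, -0.205])]
fence [([335.0, 257.0], 0.6, [0.618, 0.064])]
stop [([282.0, 206.0], 0.62, [0.536, -0.203]), ([383.0, 265.0], 0.54, [0.567, 0.182])]
bridge [([368.0, 260.0], 0.94, [0.575, 0.14]), ([336.0, 259.0], 0.64, [0.624, 0.071])]
mug [([222.0, 235.0], 0.63, [0.732, -0.25])]
bowl [([285.0, 287.0], 0.61, [0.775, 0.03])]
remote [([263.0, 196.0], 0.25, [0.521, -0.297])]
t cam at [ 0.444 -0.013  1.423]
rail [([444.0, 259.0], 0.89, [0.524, -0.282]), ([514.0, 209.0], 0.65, [0.639, -0.448])]
board [([296.0, 240.0], 0.64, [0.573, 0.063]), ([296.0, 221.0], 0.26, [0.618, 0.064])]
fence [([294.0, 220.0], 0.95, [0.618, 0.068])]
stop [([242.0, 239.0], 0.86, [0.575, 0.189])]
bridge [([259.0, 234.0], 0.76, [0.587, 0.148])]
mug [([432.0, 175.0], 0.81, [0.724, -0.26])]
bowl [([310.0, 154.0], 0.9, [0.778, 0.028])]
remote [([142.0, 258.0], 0.97, [0.534, 0.423])]
{'time_s': 0.9, 'qpos': array([-9.64898911e-01,  3.58541445e-01,  1.19084076e-02, -9.26470326e-06,
       -1.22409579e+00, -2.88114858e-01]), 'qd': array([-9.63116096e-04,  1.03295025e-03,  3.53046844e-05,  6.92122586e-04,
       -9.16963234e-04,  4.23362269e-04]), 'joint_torque': array([ 1.49457115e-03, -5.82959247e+01,  2.93664122e+01,  6.94162935e+00,
       -6.64358486e-04,  2.55747977e-05]), 'position': array([ 0.21090079, -0.64118594,  0.23134213]), 'ee_rot': array([-3.14153041e+00,  2.75353141e-05, -2.82381324e+00]), 'ft_force': array([-0.2958979 , -0.71132105, -0.30693171]), 'moment': array([ 0.03122896, -0.00775401, -0.00695144]), 'grip_width': 0.08568029126340829}
-0.0187
```

View pics/s1.png

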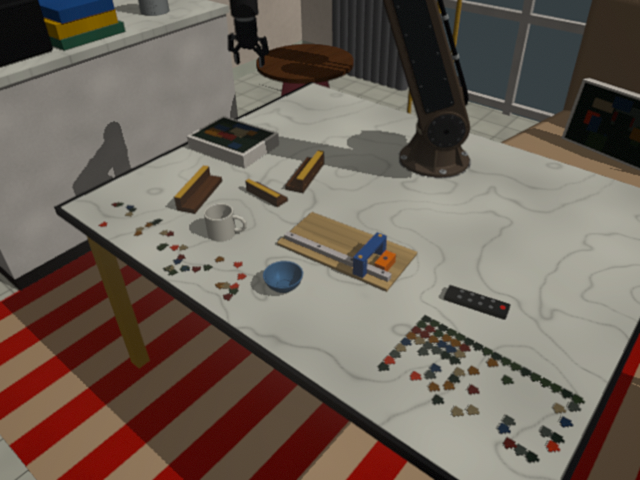

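View pics/t1.png

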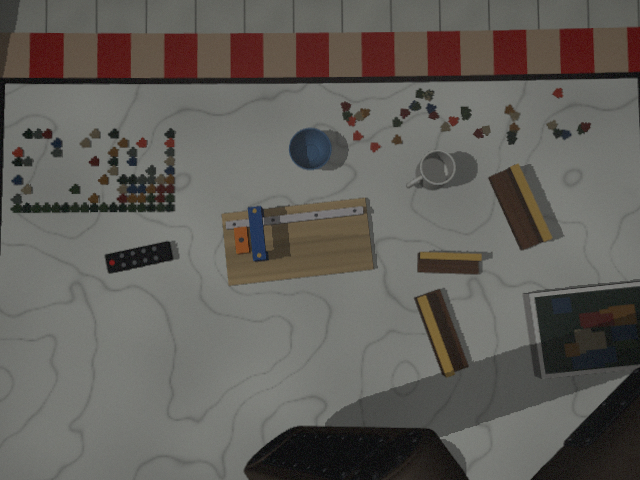

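The scene shows three L-rails; the smallest is at about (449,262) in the top view, with its brass lip on the +x side, already the right way round for the fence. The board's fence is on the far (+x) side and the bridge (258,234) and stop (242,240) are at the left (+y) end. The mug is at (435,168), the bowl at (310,150) and the remote at (140,257).

```bash
cat > m.py <<'E'
from h import *
def mask(f,lo,hi,roi):
    hsv=cv2.cvtColor(f["img"],cv2.COLOR_RGB2HSV); m=cv2.inRange(hsv,lo,hi); r=np.zeros_like(m); l,t,rr,b=roi; r[t:b,l:rr]=m[t:b,l:rr]
    n,L,S,C=cv2.connectedComponentsWithStats(r); k=1+np.argmax(S[1:,4]); return (L==k).astype(np.uint8),S[k]
def rect(f,m,z):
    p=np.argwhere(m)[:,::-1].astype(float)
    w=np.array([onz(f,q,z)[:2] for q in p])*1000
    (c,s,a)=cv2.minAreaRect(w.astype(np.float32)); a=a if s[0]>s[1] else a+90
    return np.round(w.mean(0),1),np.round(c,1),np.round(s,1),round(((a-90)+90)%180-90,2)
E
python3 - <<'E'
from m import *
t=grab_frame("top")
hsv=cv2.cvtColor(t["img"],cv2.COLOR_RGB2HSV)
for q in((450,257),(450,267),(315,215),(340,210),(242,241),(258,225),(320,250),(400,240)): print(q,hsv[q[1],q[0]])
for n,lo,hi,roi,z in(("brass",(15,130,90),(30,255,255),(410,245,495,280),.038),("railwood",(3,60,20),(18,255,115),(410,245,495,280),.014),
  ("stop",(5,170,120),(15,255,255),(225,220,260,260),.040),("bridge",(105,120,60),(125,255,255),(240,195,275,270),.068)):
    try:
        m,S=mask(t,lo,hi,roi); print(n,S,rect(t,m,z))
    except Exception as e: print(n,e)
c=cv2.resize(t["img"][190:295,215:385],None,fx=4.6,fy=4.6,interpolation=cv2.INTER_CUBIC)
d=cv2.resize(t["img"][240:285,405:500],None,fx=4.6,fy=4.6,interpolation=cv2.INTER_CUBIC)
c=c[:400];out=np.zeros((600,790,3),np.uint8); out[:400,:782]=c[:400]; h=min(200,d.shape[0]); out[400:400+h,:d.shape[1]]=d[:h]
cv2.imwrite("pics/c1.png",out[:,:,::-1])
E
```

```text
(450, 257) [ 20 130 120]
(450, 267) [14 85 57]
(315, 215) [120  13  57]
(340, 210) [ 30   4 118]
(242, 241) [ 7 83 68]
(258, 225) [109 148  86]
(320, 250) [18 86 98]
(400, 240) [ 23   9 114]
brass [420 253  61   8 347] (array([ 528.4, -291.1]), array([ 528.3, -290.4]), array([136.5,  14.3]), -2.71)
railwood [418 256  61  18 786] (array([ 507.1, -289.1]), array([ 508.5, -289.9]), array([139.8,  35. ]), -3.94)
stop [234 227  15  26 276] (array([570.9, 186.8]), array([571.1, 186.8]), array([56.1, 28.1]), -84.21)
bridge [248 206  18  55 629] (array([582.1, 147.6]), array([582.8, 147.8]), array([119.9,  28.6]), -84.13)
```

View pics/c1.png

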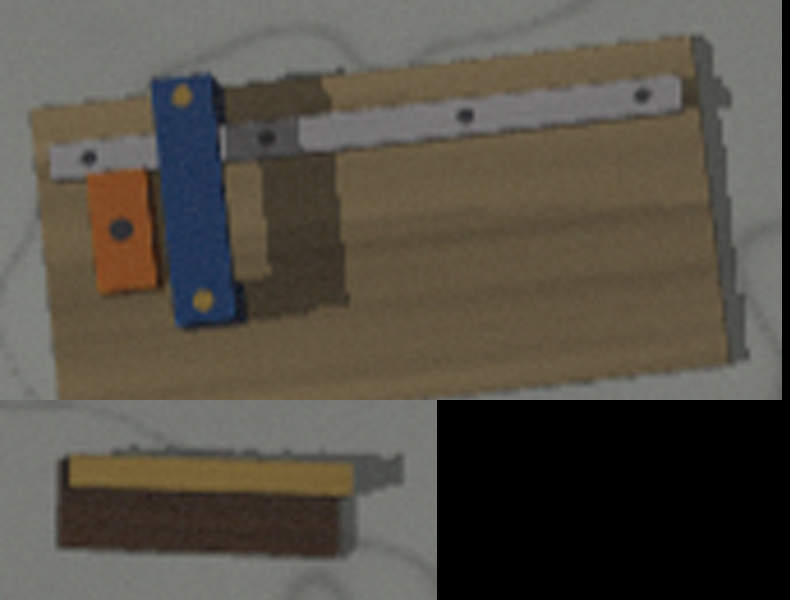

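```bash
cat > g.py <<'E'
import sys
from h import *
from scipy.spatial.transform import Rotation as Ro
# target x y z (mm), yaw deg (tool down); prints shift along tool axes (mm) and turn (rad)
s=telemetry.sense(); R=Ro.from_euler("xyz",s["ee_rot"])
x,y,z,w=map(float,sys.argv[1:5])
d=R.inv().apply(np.array([x,y,z])-1000*s["position"]); T=Ro.from_euler("xyz",[180,0,w],degrees=True)
print("d",d.round(1),"w",(R.inv()*T).as_rotvec().round(3),"now",(1000*s["position"]).round(1),np.degrees(s["ee_rot"]).round(1),"f",s["ft_force"].round(1),"t",s["time_s"],"q6",s["qpos"][5].round(2))
E
python3 g.py 528.4 -290.7 150 -92.9
```

```text
d [-411.1  233.7   81.3] w [-0.     0.    -1.202] now [ 210.9 -641.2  231.3] [-180.     0.  -161.8] f [0.  0.2 0.1] t 0.95 q6 -0.29
```

```bash
python3 -m creep '[{"dx":-49,"dy":28,"dz":8,"wz":-0.144,"fingers":85},{"dx":-98,"dy":56,"dz":16,"wz":-0.288,"fingers":85},{"dx":-147,"dy":84,"dz":24,"wz":-0.432,"fingers":85},{"dx":-196,"dy":112,"dz":32,"wz":-0.576,"fingers":85},{"dx":-246,"dy":140,"dz":40,"wz":-0.72,"fingers":85}]' 30; python3 g.py 528.4 -290.7 120 -92.9
```

```text
d [-411.1  233.7  111.3] w [-0.     0.    -1.202] now [ 210.9 -641.2  231.3] [-180.     0.  -161.8] f [0.  0.2 0.1] t 0.95 q6 -0.29$[0]: bad value
```

```bash
python3 -m creep '[{"dx":-49,"dy":28,"dz":8,"wx":0,"wy":0,"wz":-0.144,"fingers":85},{"dx":-98,"dy":56,"dz":16,"wx":0,"wy":0,"wz":-0.288,"fingers":85},{"dx":-147,"dy":84,"dz":24,"wx":0,"wy":0,"wz":-0.432,"fingers":85},{"dx":-196,"dy":112,"dz":32,"wx":0,"wy":0,"wz":-0.576,"fingers":85},{"dx":-246,"dy":140,"dz":40,"wx":0,"wy":0,"wz":-0.72,"fingers":85}]' 30; python3 g.py 528.4 -290.7 120 -92.9
```

```text
time_s: 1.58
position: [0.4019, -0.43, 0.1914]
ee_rot: [-3.141, -0.0, -2.099]
ft_force: [0.7, -1.4, -0.5]
grip_width: 0.0852
d [-184.   -39.    71.4] w [-0.001 -0.    -0.478] now [ 401.9 -430.   191.4] [-180.    -0.  -120.3] f [ 0.7 -1.4 -0.5] t 1.575 q6 -0.04
```

```bash
python3 -m creep '[{"dx":-50,"dy":-11,"dz":20,"wx":0,"wy":0,"wz":-0.13,"fingers":85},{"dx":-100,"dy":-22,"dz":40,"wx":0,"wy":0,"wz":-0.26,"fingers":85},{"dx":-150,"dy":-33,"dz":60,"wx":0,"wy":0,"wz":-0.39,"fingers":85},{"dx":-184,"dy":-39,"dz":71,"wx":0,"wy":0,"wz":-0.478,"fingers":85},{"dx":-184,"dy":-39,"dz":71,"wx":0,"wy":0,"wz":-0.478,"fingers":85}]'; python3 g.py 528.4 -290.7 18 -92.9
python3 - <<'E'
from m import *
t=grab_frame("top");s=grab_frame("scene")
a=t["img"][225:305,395:505];b=s["img"][130:230,200:340]
a=cv2.resize(a,(550,400));b=cv2.resize(b,(560,400))
o=np.zeros((600,790,3),np.uint8);o[:290,:400]=cv2.resize(a,(400,290));o[:290,400:790]=cv2.resize(b,(390,290))
# fence mask refinement in the scene + top views, z=.028
for n,f,roi in(("t",t,(218,195,375,240)),("s",s,(275,210,420,290))):
    m,S=mask(f,(0,0,85) if n=="t" else (0,0,110),(180,45,255),roi); print(n,S,rect(f,m,.028))
cv2.imwrite("pics/c2.png",o[:290,:,::-1])
E
```

```text
time_s: 2.2
position: [0.5289, -0.2907, 0.1192]
ee_rot: [3.14, 0.0, -1.622]
ft_force: [0.9, -0.0, 0.3]
grip_width: 0.0849
d [1.000e-01 4.000e-01 1.012e+02] w [ 0.002  0.    -0.   ] now [ 528.9 -290.7  119.2] [179.9   0.  -92.9] f [ 0.9 -0.   0.3] t 2.2 q6 0.13
t [ 218  195  126   45 1601] (array([656.4, 133.4]), array([623.8,  97.2]), array([289.9, 102.5]), -0.51)
s [ 275  210  145   80 5638] (array([565.6,  78.1]), array([578.3,  75.7]), array([327.3, 414.5]), 38.33)
```

View pics/c2.png

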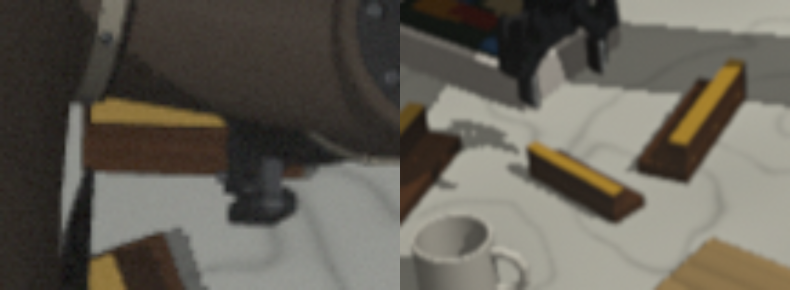

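```bash
python3 -m creep '[{"dx":0,"dy":0,"dz":35,"wx":0,"wy":0,"wz":0,"fingers":60},{"dx":0,"dy":0,"dz":65,"wx":0,"wy":0,"wz":0,"fingers":60},{"dx":0,"dy":0,"dz":90,"wx":0,"wy":0,"wz":0,"fingers":60},{"dx":0,"dy":0,"dz":99,"wx":0,"wy":0,"wz":0,"fingers":60},{"dx":0,"dy":0,"dz":99,"wx":0,"wy":0,"wz":0,"fingers":60}]' && python3 -m creep '[{"dx":0,"dy":0,"dz":0,"wx":0,"wy":0,"wz":0,"fingers":30},{"dx":0,"dy":0,"dz":0,"wx":0,"wy":0,"wz":0,"fingers":20},{"dx":0,"dy":0,"dz":0,"wx":0,"wy":0,"wz":0,"fingers":8},{"dx":0,"dy":0,"dz":0,"wx":0,"wy":0,"wz":0,"fingers":8},{"dx":0,"dy":0,"dz":0,"wx":0,"wy":0,"wz":0,"fingers":8}]' 40; python3 g.py 528.4 -290.7 18 -92.9
```

```text
time_s: 2.92
position: [0.5276, -0.2933, 0.0215]
ee_rot: [3.141, -0.0, -1.627]
ft_force: [0.1, 0.1, 0.9]
grip_width: 0.0599
time_s: 3.55
position: [0.5284, -0.2928, 0.0223]
ee_rot: [-3.141, -0.0, -1.625]
ft_force: [-1.6, 0.9, 7.6]
grip_width: 0.015
d [-2.1  0.1  4.3] w [-0.001 -0.    -0.004] now [ 528.4 -292.8   22.3] [-179.9   -0.   -93.1] f [-1.6  0.9  7.6] t 3.55 q6 0.13
```

```bash
python3 -m creep '[{"dx":0,"dy":0,"dz":-10,"wx":0,"wy":0,"wz":0,"fingers":8},{"dx":0,"dy":0,"dz":-30,"wx":0,"wy":0,"wz":0,"fingers":8},{"dx":0,"dy":0,"dz":-50,"wx":0,"wy":0,"wz":0,"fingers":8},{"dx":0,"dy":0,"dz":-60,"wx":0,"wy":0,"wz":0,"fingers":8},{"dx":0,"dy":0,"dz":-60,"wx":0,"wy":0,"wz":0,"fingers":8}]'; python3 g.py 605.3 32.4 82 -84.2
python3 - <<'E'
from m import *
s=grab_frame("scene");t=grab_frame("top")
o=np.zeros((375,800,3),np.uint8);o[:,:500]=cv2.resize(s["img"][110:230,190:350],(500,375));o[:225,500:]=cv2.resize(t["img"][225:300,395:495],(300,225))
cv2.imwrite("pics/c3.png",o[:,:,::-1])
E
```

```text
time_s: 4.18
position: [0.5283, -0.2927, 0.082]
ee_rot: [-3.14, -0.0, -1.626]
ft_force: [-0.2, 0.5, -2.0]
grip_width: 0.0151
d [-3.288e+02 -5.900e+01  1.000e-01] w [-0.001 -0.    -0.156] now [ 528.3 -292.7   82. ] [-179.9   -0.   -93.2] f [-0.2  0.5 -2. ] t 4.175 q6 0.13
```

View pics/c3.png

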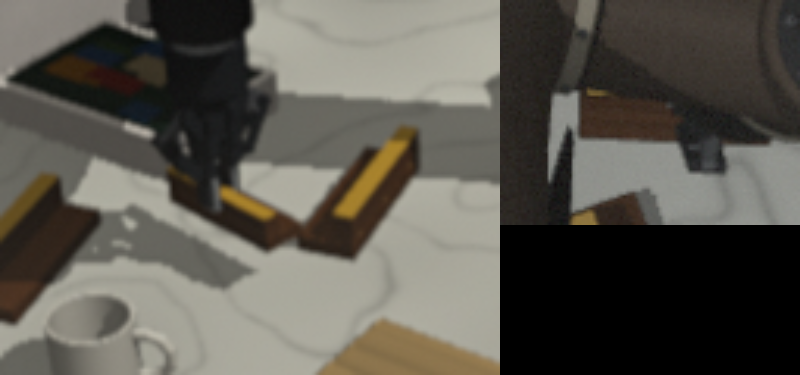

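```bash
python3 -m creep '[{"dx":-30,"dy":-6,"dz":-2,"wx":0,"wy":0,"wz":-0.02,"fingers":8},{"dx":-80,"dy":-15,"dz":-5,"wx":0,"wy":0,"wz":-0.05,"fingers":8},{"dx":-135,"dy":-25,"dz":-5,"wx":0,"wy":0,"wz":-0.08,"fingers":8},{"dx":-190,"dy":-35,"dz":-5,"wx":0,"wy":0,"wz":-0.11,"fingers":8},{"dx":-240,"dy":-44,"dz":-5,"wx":0,"wy":0,"wz":-0.156,"fingers":8}]'; python3 g.py 605.3 32.4 70 -84.2
```

```text
time_s: 4.9
position: [0.5848, -0.0536, 0.0854]
ee_rot: [3.14, -0.0, -1.468]
ft_force: [0.2, 0.1, -0.8]
grip_width: 0.0147
d [-83.5 -29.2  15.3] w [ 0.001 -0.     0.001] now [584.8 -53.6  85.4] [179.9  -0.  -84.1] f [ 0.2  0.1 -0.8] t 4.9 q6 -0.14
```

```bash
python3 -m creep '[{"dx":-30,"dy":-10,"dz":4,"wx":0,"wy":0,"wz":0,"fingers":8},{"dx":-60,"dy":-20,"dz":9,"wx":0,"wy":0,"wz":0,"fingers":8},{"dx":-78,"dy":-27,"dz":13,"wx":0,"wy":0,"wz":0,"fingers":8},{"dx":-84,"dy":-29,"dz":15,"wx":0,"wy":0,"wz":0,"fingers":8},{"dx":-84,"dy":-29,"dz":15,"wx":0,"wy":0,"wz":0,"fingers":8}]'; python3 g.py 605.3 32.4 34 -84.2
python3 - <<'E'
from m import *
s=grab_frame("scene");t=grab_frame("top")
o=np.zeros((420,800,3),np.uint8);o[:,:480]=cv2.resize(s["img"][180:300,270:407+0],(480,420));o[:240,480:]=cv2.resize(t["img"][190:290,220:353],(320,240))
cv2.imwrite("pics/c4.png",o[:,:,::-1])
E
```

```text
time_s: 5.52
position: [0.605, 0.0307, 0.0707]
ee_rot: [3.14, -0.0, -1.47]
ft_force: [-0.3, 0.6, -3.0]
grip_width: 0.0151
d [-1.6 -0.5 36.7] w [ 0.001 -0.    -0.   ] now [605.   30.7  70.7] [179.9  -0.  -84.2] f [-0.3  0.6 -3. ] t 5.525 q6 -0.27
```

View pics/c4.png

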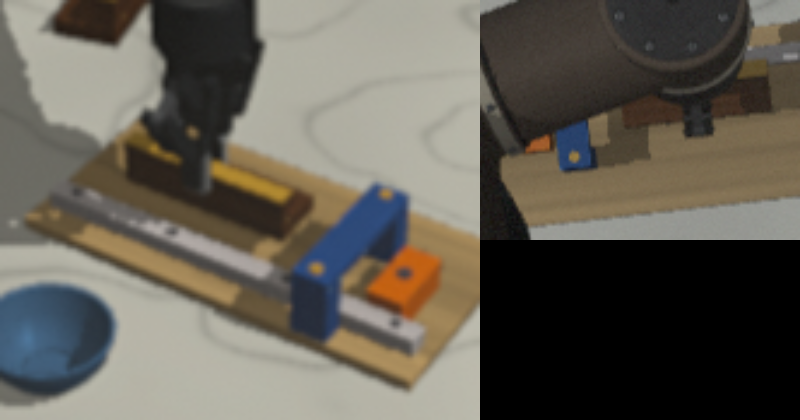

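```bash
python3 -m creep '[{"dx":0,"dy":3,"dz":10,"wx":0,"wy":0,"wz":0,"fingers":8},{"dx":0,"dy":3,"dz":20,"wx":0,"wy":0,"wz":0,"fingers":8},{"dx":0,"dy":3,"dz":30,"wx":0,"wy":0,"wz":0,"fingers":8},{"dx":0,"dy":3,"dz":34,"wx":0,"wy":0,"wz":0,"fingers":8},{"dx":0,"dy":3,"dz":35,"wx":0,"wy":0,"wz":0,"fingers":8}]'; python3 g.py 605.3 32.4 34 -84.2
python3 - <<'E'
from m import *
s=grab_frame("scene")
m,S=mask(s,(15,130,90),(30,255,255),(300,210,365,260));print(S,rect(s,m,.05))
m,S=mask(s,(5,170,120),(15,255,255),(370,245,400,275));print(S,rect(s,m,.04))
yaw=np.radians(5.8);ex=np.array([np.cos(yaw),np.sin(yaw),0]);ey=np.array([-ex[1],ex[0],0]);P=np.array([.5705,.1867,.012])
im=cv2.resize(s["img"],None,fx=6,fy=6,interpolation=cv2.INTER_CUBIC)
def seg(a,b,c):
    q=proj(s,[P+a[0]*ex+a[1]*ey+[0,0,a[2]],P+b[0]*ex+b[1]*ey+[0,0,b[2]]]); q=np.int32((q+.5)*6-.5); cv2.line(im,tuple(map(int,q[0])),tuple(map(int,q[1])),c,1)
for x in(.03,.048): seg((x,-.29,.016),(x,.02,.016),(0,255,0))
for y in(-.015,.015): seg((-.03,y,.028),(.03,y,.028),(255,0,255))
for x in(-.03,.03): seg((x,-.015,.028),(x,.015,.028),(255,0,255))
seg((-.052,-.055,.056),(.069,-.055,.056),(255,255,0))
u,v=275*6,205*6
cv2.imwrite("pics/c5.png",im[v:v+540,u:u+790,::-1])
E
```

```text
time_s: 6.25
position: [0.6023, 0.0307, 0.0358]
ee_rot: [3.141, -0.0, -1.47]
ft_force: [-0.1, -0.3, -0.0]
grip_width: 0.0146
d [-1.4 -3.1  1.8] w [ 0.001 -0.    -0.   ] now [602.3  30.7  35.8] [180.   -0.  -84.2] f [-0.1 -0.3 -0. ] t 6.25 q6 -0.27
[331 236  24  13 133] (array([594.6,  70. ]), array([594.7,  67.3]), array([21. , 70.4]), 5.97)
[375 251  21  20 239] (array([573.4, 193.3]), array([572.6, 194.3]), array([67.7, 42.3]), -87.01)
```

View pics/c5.png

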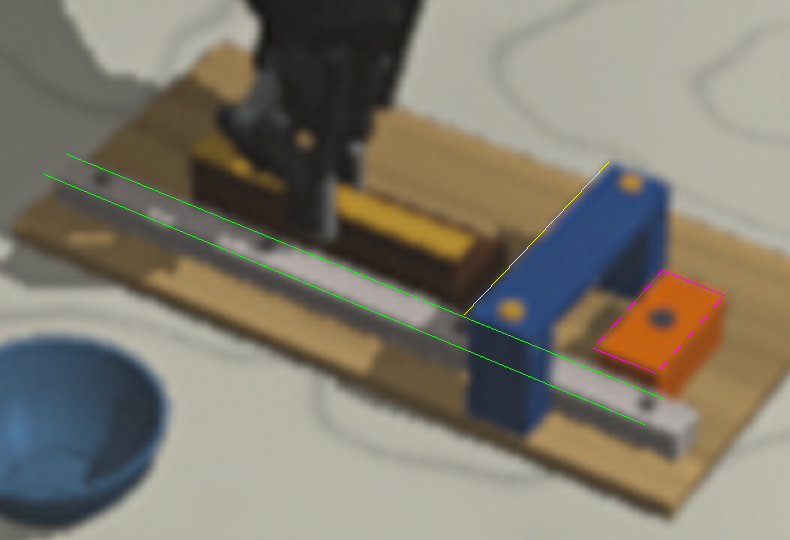

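```bash
python3 -m creep '[{"dx":0,"dy":0,"dz":1.5,"wx":0,"wy":0,"wz":0,"fingers":8},{"dx":-15,"dy":-1,"dz":1.5,"wx":0,"wy":0,"wz":0,"fingers":8},{"dx":-32,"dy":-2,"dz":1.5,"wx":0,"wy":0,"wz":0,"fingers":8},{"dx":-48,"dy":-3,"dz":1.5,"wx":0,"wy":0,"wz":0,"fingers":8},{"dx":-60,"dy":-3,"dz":1.5,"wx":0,"wy":0,"wz":0,"fingers":8}]'; python3 g.py 605.3 32.4 34 -84.2
python3 -m creep '[{"dx":0,"dy":0,"dz":0,"wx":0,"wy":0,"wz":0,"fingers":8},{"dx":-2,"dy":0,"dz":0,"wx":0,"wy":0,"wz":0,"fingers":8},{"dx":-4,"dy":0,"dz":0,"wx":0,"wy":0,"wz":0,"fingers":8},{"dx":-6,"dy":0,"dz":0,"wx":0,"wy":0,"wz":0,"fingers":8},{"dx":-7,"dy":0,"dz":0,"wx":0,"wy":0,"wz":0,"fingers":8}]'; python3 g.py 605.3 32.4 34 -84.2
```

```text
time_s: 6.92
position: [0.5994, 0.0924, 0.0349]
ee_rot: [-3.141, 0.0, -1.469]
ft_force: [0.4, 0.9, -1.4]
grip_width: 0.0151
d [60.3  0.2  0.9] w [-0.     0.     0.001] now [599.4  92.4  34.9] [-180.     0.   -84.1] f [ 0.4  0.9 -1.4] t 6.925 q6 -0.37
time_s: 7.55
position: [0.5987, 0.0976, 0.0348]
ee_rot: [-3.142, 0.0, -1.47]
ft_force: [0.9, -0.2, -1.6]
grip_width: 0.0147
d [65.6  0.   0.8] w [-0.     0.    -0.001] now [598.7  97.6  34.8] [-180.     0.   -84.2] f [ 0.9 -0.2 -1.6] t 7.55 q6 -0.38
```

```bash
python3 -m creep '[{"dx":0,"dy":0,"dz":1,"wx":0,"wy":0,"wz":0,"fingers":8},{"dx":-1,"dy":0,"dz":1,"wx":0,"wy":0,"wz":0,"fingers":8},{"dx":-2,"dy":0,"dz":1,"wx":0,"wy":0,"wz":0,"fingers":8},{"dx":-3,"dy":0,"dz":1,"wx":0,"wy":0,"wz":0,"fingers":8},{"dx":-4,"dy":0,"dz":1,"wx":0,"wy":0,"wz":0,"fingers":8}]'; python3 g.py 605.3 32.4 34 -84.2
```

```text
time_s: 8.18
position: [0.5987, 0.1015, 0.0343]
ee_rot: [-3.141, -0.0, -1.47]
ft_force: [-0.1, -3.5, 5.6]
grip_width: 0.0149
d [69.4  0.5  0.3] w [-0.001 -0.    -0.   ] now [598.7 101.5  34.3] [-180.    -0.   -84.2] f [-0.1 -3.5  5.6] t 8.175 q6 -0.39
```

```bash
python3 -m creep '[{"dx":-0.5,"dy":0,"dz":0,"wx":0,"wy":0,"wz":0,"fingers":8},{"dx":-1,"dy":0,"dz":0,"wx":0,"wy":0,"wz":0,"fingers":8},{"dx":-1.5,"dy":0,"dz":0,"wx":0,"wy":0,"wz":0,"fingers":8},{"dx":-2,"dy":0,"dz":0,"wx":0,"wy":0,"wz":0,"fingers":8},{"dx":-2.5,"dy":0,"dz":0,"wx":0,"wy":0,"wz":0,"fingers":8}]'; python3 g.py 605.3 32.4 34 -84.2
```

```text
time_s: 8.8
position: [0.5986, 0.1029, 0.0343]
ee_rot: [-3.141, -0.002, -1.47]
ft_force: [2.6, -11.5, 5.1]
grip_width: 0.0152
d [70.8  0.4  0.4] w [-0.    -0.002 -0.   ] now [598.6 102.9  34.3] [-1.80e+02 -1.00e-01 -8.42e+01] f [  2.6 -11.5   5.1] t 8.8 q6 -0.39
```

```bash
python3 -m creep '[{"dx":0,"dy":-1,"dz":0,"wx":0,"wy":0,"wz":0,"fingers":8},{"dx":0,"dy":-2,"dz":0,"wx":0,"wy":0,"wz":0,"fingers":8},{"dx":0,"dy":-3,"dz":0,"wx":0,"wy":0,"wz":0,"fingers":8},{"dx":0,"dy":-3.5,"dz":0,"wx":0,"wy":0,"wz":0,"fingers":8},{"dx":0,"dy":-4,"dz":0,"wx":0,"wy":0,"wz":0,"fingers":8}]'; python3 g.py 605.3 32.4 34 -84.2
```

```text
time_s: 9.43
position: [0.599, 0.1029, 0.0343]
ee_rot: [3.136, -0.002, -1.47]
ft_force: [-13.1, -3.8, 17.8]
grip_width: 0.0149
d [70.7  0.8  0.5] w [ 0.006 -0.002 -0.001] now [599.  102.9  34.3] [ 1.797e+02 -1.000e-01 -8.420e+01] f [-13.1  -3.8  17.8] t 9.425 q6 -0.39
```

```bash
python3 -m creep '[{"dx":0,"dy":1.5,"dz":0,"wx":0,"wy":0,"wz":0,"fingers":8},{"dx":0,"dy":2.5,"dz":-0.5,"wx":0,"wy":0,"wz":0,"fingers":30},{"dx":0,"dy":2.5,"dz":-1,"wx":0,"wy":0,"wz":0,"fingers":40},{"dx":0,"dy":2.5,"dz":-3,"wx":0,"wy":0,"wz":0,"fingers":50},{"dx":0,"dy":2.5,"dz":-6,"wx":0,"wy":0,"wz":0,"fingers":50}]'; python3 -m creep '[{"dx":0,"dy":0,"dz":-10,"wx":0,"wy":0,"wz":0,"fingers":50},{"dx":0,"dy":0,"dz":-25,"wx":0,"wy":0,"wz":0,"fingers":50},{"dx":0,"dy":0,"dz":-40,"wx":0,"wy":0,"wz":0,"fingers":30},{"dx":0,"dy":0,"dz":-50,"wx":0,"wy":0,"wz":0,"fingers":0},{"dx":0,"dy":0,"dz":-50,"wx":0,"wy":0,"wz":0,"fingers":0}]';python3 g.py 605.3 32.4 34 -84.2
python3 - <<'E'
from m import *
s=grab_frame("scene");t=grab_frame("top")
yaw=np.radians(5.8);ex=np.array([np.cos(yaw),np.sin(yaw),0]);ey=np.array([-ex[1],ex[0],0])
m,S=mask(s,(15,130,90),(30,255,255),(300,210,365,265));print(S,rect(s,m,.05))
o=np.zeros((480,800,3),np.uint8);o[:,:480]=cv2.resize(s["img"][200:290,310:400],(480,480),interpolation=cv2.INTER_CUBIC);o[:240,480:]=cv2.resize(t["img"][190:290,220:353],(320,240))
cv2.imwrite("pics/c6.png",o[:,:,::-1])
E
```

```text
time_s: 10.05
position: [0.5995, 0.1045, 0.0397]
ee_rot: [3.141, 0.0, -1.47]
ft_force: [-0.5, -0.6, 0.7]
grip_width: 0.0502
time_s: 10.68
position: [0.6001, 0.1046, 0.0911]
ee_rot: [-3.14, 0.001, -1.47]
ft_force: [-0.5, 0.6, -0.1]
grip_width: 0.0001
d [72.4  2.2 57. ] w [-0.002  0.001 -0.   ] now [600.1 104.6  91.1] [-179.9    0.   -84.2] f [-0.5  0.6 -0.1] t 10.675 q6 -0.39
[329 237  31  15 159] (array([598.6,  80.6]), array([598.7,  77.3]), array([21.4, 85.3]), 3.83)
```

View pics/c6.png

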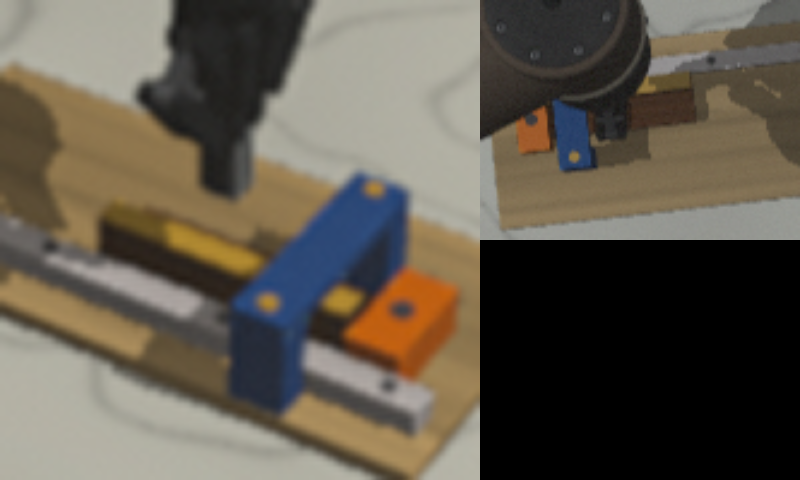

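```bash
python3 g.py 571 101 42 -84.2; python3 -m creep '[{"dx":1,"dy":10,"dz":0,"wx":0,"wy":0,"wz":0,"fingers":0},{"dx":1,"dy":29,"dz":5,"wx":0,"wy":0,"wz":0,"fingers":0},{"dx":1,"dy":29,"dz":25,"wx":0,"wy":0,"wz":0,"fingers":0},{"dx":1,"dy":29,"dz":45,"wx":0,"wy":0,"wz":0,"fingers":0},{"dx":1,"dy":29,"dz":49,"wx":0,"wy":0,"wz":0,"fingers":0}]' 60;  python3 g.py 571 101 26 -84.2
python3 -m creep '[{"dx":0,"dy":0,"dz":5,"wx":0,"wy":0,"wz":0,"fingers":0},{"dx":0,"dy":0,"dz":10,"wx":0,"wy":0,"wz":0,"fingers":0},{"dx":0,"dy":0,"dz":13,"wx":0,"wy":0,"wz":0,"fingers":0},{"dx":0,"dy":0,"dz":14,"wx":0,"wy":0,"wz":0,"fingers":0},{"dx":0,"dy":0,"dz":14,"wx":0,"wy":0,"wz":0,"fingers":0}]';  python3 g.py 571 101 26 -84.2
```

```text
d [ 0.5 28.5 47.7] w [ 0.  0. -0.] now [599.3 104.3  89.7] [180.    0.  -84.2] f [-1.2  0.1  0.4] t 10.775 q6 -0.39
time_s: 11.4
position: [0.5691, 0.0997, 0.0393]
ee_rot: [3.138, -0.001, -1.47]
ft_force: [-0.4, 0.3, 0.5]
grip_width: 0.0001
d [-1.1 -2.1 13.2] w [ 0.003 -0.001 -0.   ] now [569.1  99.7  39.3] [ 1.798e+02 -1.000e-01 -8.420e+01] f [-0.4  0.3  0.5] t 11.4 q6 -0.41
time_s: 12.02
position: [0.5708, 0.1004, 0.0269]
ee_rot: [-3.141, 0.0, -1.47]
ft_force: [0.2, 0.2, 0.9]
grip_width: -0.0
d [-0.6 -0.2  0.9] w [-0.  0. -0.] now [570.8 100.4  26.9] [-180.     0.   -84.2] f [0.2 0.2 0.9] t 12.025 q6 -0.41
```

Now move towards the lip just above the ledge, then press down lightly.

```bash
python3 -m creep '[{"dx":0,"dy":-2,"dz":0,"wx":0,"wy":0,"wz":0,"fingers":0},{"dx":0,"dy":-4,"dz":0,"wx":0,"wy":0,"wz":0,"fingers":0},{"dx":0,"dy":-5,"dz":0,"wx":0,"wy":0,"wz":0,"fingers":0},{"dx":0,"dy":-6,"dz":0.5,"wx":0,"wy":0,"wz":0,"fingers":0},{"dx":0,"dy":-7,"dz":1,"wx":0,"wy":0,"wz":0,"fingers":0}]';  python3 g.py 571 101 26 -84.2
```

```text
time_s: 12.65
position: [0.577, 0.1009, 0.0261]
ee_rot: [3.14, -0.0, -1.47]
ft_force: [-7.0, 1.2, 12.2]
grip_width: 0.0003
d [-0.7  6.   0.1] w [ 0.001 -0.    -0.   ] now [577.  100.9  26.1] [179.9  -0.  -84.2] f [-7.   1.2 12.2] t 12.65 q6 -0.41
```

```bash
python3 -m creep '[{"dx":-0.3,"dy":-1,"dz":0.3,"wx":0,"wy":0,"wz":0,"fingers":0},{"dx":-0.5,"dy":-2,"dz":0.5,"wx":0,"wy":0,"wz":0,"fingers":0},{"dx":-0.5,"dy":-3,"dz":0.7,"wx":0,"wy":0,"wz":0,"fingers":0},{"dx":-0.5,"dy":-3.5,"dz":1,"wx":0,"wy":0,"wz":0,"fingers":0},{"dx":-0.5,"dy":-3.5,"dz":1,"wx":0,"wy":0,"wz":0,"fingers":0}]';  python3 g.py 571 101 26 -84.2
```

```text
time_s: 13.28
position: [0.5783, 0.101, 0.0261]
ee_rot: [3.137, -0.001, -1.47]
ft_force: [-16.7, -0.4, 24.0]
grip_width: -0.0001
d [-0.7  7.3  0.1] w [ 0.004 -0.001 -0.   ] now [578.3 101.   26.1] [ 1.797e+02 -1.000e-01 -8.420e+01] f [-16.7  -0.4  24. ] t 13.275 q6 -0.4
```

```bash
python3 -m creep '[{"dx":0,"dy":-1,"dz":0,"wx":0,"wy":0,"wz":0,"fingers":0},{"dx":0,"dy":-2,"dz":0,"wx":0,"wy":0,"wz":0,"fingers":0},{"dx":0,"dy":-3,"dz":0,"wx":0,"wy":0,"wz":0,"fingers":0},{"dx":0,"dy":-4,"dz":0,"wx":0,"wy":0,"wz":0,"fingers":0},{"dx":0,"dy":-4,"dz":0,"wx":0,"wy":0,"wz":0,"fingers":0}]';  python3 g.py 571 101 26 -84.2
python3 - <<'E'
from m import *
s=grab_frame("scene");t=grab_frame("top")
o=np.zeros((480,800,3),np.uint8);o[:,:480]=cv2.resize(s["img"][200:290,310:400],(480,480),interpolation=cv2.INTER_CUBIC);o[:240,480:]=cv2.resize(t["img"][190:290,220:353],(320,240))
cv2.imwrite("pics/c7.png",o[:,:,::-1])
E
```

```text
time_s: 13.9
position: [0.5787, 0.1011, 0.0261]
ee_rot: [3.131, -0.002, -1.471]
ft_force: [-30.7, 4.2, 36.3]
grip_width: 0.0
d [-0.7  7.7  0.2] w [ 0.01  -0.002 -0.001] now [578.7 101.1  26.1] [ 1.794e+02 -1.000e-01 -8.430e+01] f [-30.7   4.2  36.3] t 13.9 q6 -0.4
```

View pics/c7.png

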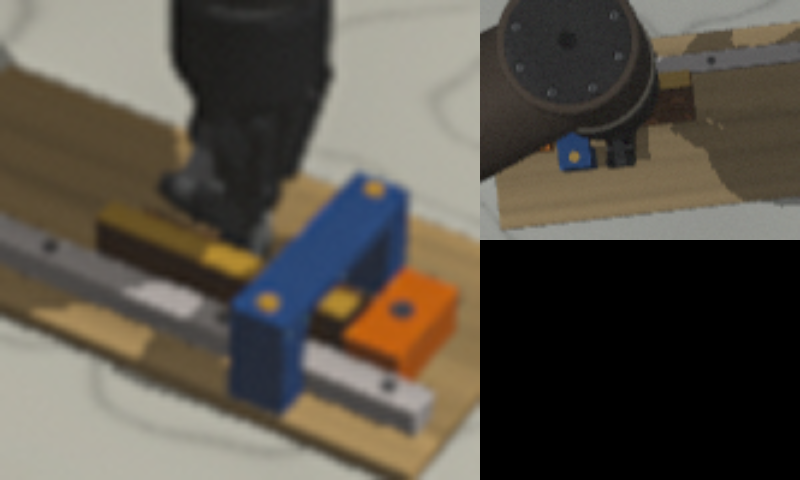

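```bash
python3 -m creep '[{"dx":0,"dy":-1,"dz":-0.3,"wx":0,"wy":0,"wz":0,"fingers":0},{"dx":0,"dy":-2,"dz":-0.6,"wx":0,"wy":0,"wz":0,"fingers":0},{"dx":0,"dy":-3,"dz":-1,"wx":0,"wy":0,"wz":0,"fingers":0},{"dx":0,"dy":-3,"dz":-1.3,"wx":0,"wy":0,"wz":0,"fingers":0},{"dx":0,"dy":-3,"dz":-1.3,"wx":0,"wy":0,"wz":0,"fingers":0}]';  python3 g.py 571 101 26 -84.2
```

```text
time_s: 14.62
position: [0.5788, 0.101, 0.0262]
ee_rot: [3.126, -0.002, -1.471]
ft_force: [-37.1, 7.2, 35.3]
grip_width: -0.0003
d [-0.8  7.8  0.3] w [ 0.015 -0.002 -0.002] now [578.8 101.   26.2] [ 1.791e+02 -1.000e-01 -8.430e+01] f [-37.1   7.2  35.3] t 14.625 q6 -0.4
```

```bash
python3 -m creep '[{"dx":-1,"dy":1,"dz":-0.3,"wx":0,"wy":0,"wz":0,"fingers":0},{"dx":-2,"dy":2,"dz":-0.5,"wx":0,"wy":0,"wz":0,"fingers":0},{"dx":-2.5,"dy":3,"dz":-0.5,"wx":0,"wy":0,"wz":0,"fingers":0},{"dx":-3,"dy":3,"dz":-0.5,"wx":0,"wy":0,"wz":0,"fingers":0},{"dx":-3,"dy":3,"dz":-0.5,"wx":0,"wy":0,"wz":0,"fingers":0}]';  python3 g.py 571 101 26 -84.2
```

```text
time_s: 15.25
position: [0.5786, 0.1012, 0.0262]
ee_rot: [3.13, -0.005, -1.471]
ft_force: [-17.9, -10.7, 18.7]
grip_width: -0.0
d [-0.6  7.6  0.3] w [ 0.012 -0.005 -0.002] now [578.6 101.2  26.2] [179.3  -0.3 -84.3] f [-17.9 -10.7  18.7] t 15.25 q6 -0.41
```

```bash
python3 -m creep '[{"dx":0,"dy":-1,"dz":0,"wx":0,"wy":0,"wz":0,"fingers":0},{"dx":0,"dy":-2,"dz":0,"wx":0,"wy":0,"wz":0,"fingers":0},{"dx":0,"dy":-2,"dz":0,"wx":0,"wy":0,"wz":0,"fingers":0},{"dx":0,"dy":-2,"dz":0,"wx":0,"wy":0,"wz":0,"fingers":0},{"dx":0,"dy":-2,"dz":0,"wx":0,"wy":0,"wz":0,"fingers":0}]';  python3 g.py 571 101 26 -84.2
python3 - <<'E'
from m import *
s=grab_frame("scene");t=grab_frame("top")
for th in("mug","bowl","remote"):print(th,[np.round(a["uv"]).tolist() for a in place_of(t,th)[:1]],[np.round(a["uv"]).tolist() for a in place_of(s,th)[:1]])
o=cv2.resize(s["img"][225:275,325:395],(784,560),interpolation=cv2.INTER_CUBIC)
cv2.imwrite("pics/c8.png",o[:,:,::-1])
E
```

```text
time_s: 15.88
position: [0.5787, 0.1012, 0.0262]
ee_rot: [3.127, -0.005, -1.472]
ft_force: [-26.2, -7.5, 26.5]
grip_width: -0.0
d [-0.6  7.6  0.3] w [ 0.015 -0.005 -0.002] now [578.7 101.2  26.2] [179.1  -0.3 -84.3] f [-26.2  -7.5  26.5] t 15.875 q6 -0.4
mug [[430.0, 174.0]] [[222.0, 234.0]]
bowl [[312.0, 156.0]] [[353.0, 253.0]]
remote [] [[479.0, 304.0]]
```

View pics/c8.png

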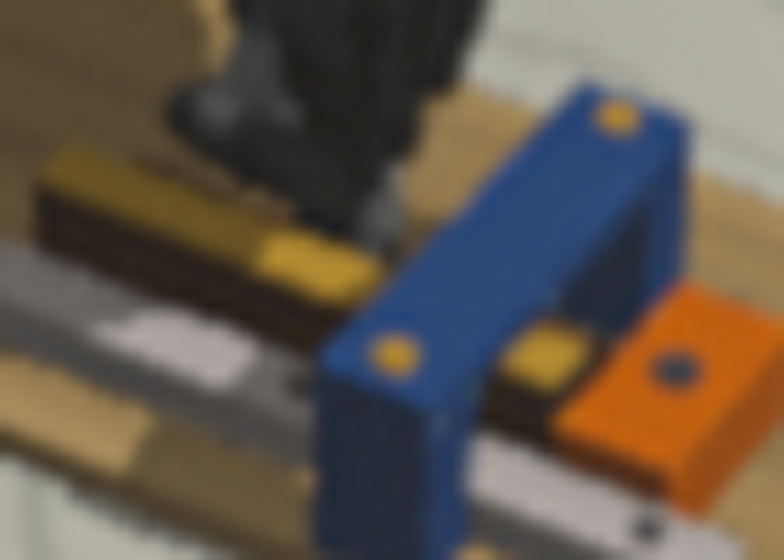

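```bash
python3 - <<'E'
from m import *
s=grab_frame("scene");a=np.radians(5.8);ex=np.array([np.cos(a),np.sin(a)]);ey=np.array([-ex[1],ex[0]])
for n,u,v,z in(("brass end far",600,340,.05),("brass end near",550,388,.05),("stop edge near",557,418,.04),("stop edge far",682,285,.04)):
    w=onz(s,(325+u/11.2-.5,225+v/11.2-.5),z)[:2]-[.5705,.1867];print(n,(1000*w@ex).round(1),(1000*w@ey).round(1))
E
```

```text
brass end far 8.1 -14.6
brass end near 28.6 -16.0
stop edge near 26.4 -14.9
stop edge far -29.8 -13.7
```

```bash
python3 - <<'E'
from h import *
print(telemetry.sense()["ft_force"].round(1)); print(ctrl.hand_in()); 
E
```

```text
[-26.9  -6.3  26.3]
the job is handed in; nothing more can be done
None
```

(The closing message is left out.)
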